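# Empty the canister tray and hang it up

## Task

Empty the four small white canisters from the metal tray into the open white tub, then hang the empty tray on the peg of the steel stand by the middle of its handle bar, so that it hangs level, and let go. Leave the tub upright where it stands and do not disturb the other things on the bench.

Things in the scene. Friction and masses are not known exactly. Their poses are not given: they have to be found in the camera images.
- tray: Loose bare-metal tray, 0.2 to 0.33 kg, holding four canisters. Floor 130 mm (x) by 110 mm (y), 4 mm thick; its -x edge is open (the lip), the +x edge has a back wall 30 mm high, the y sides walls 22 mm high. A rigid arch handle stands over it: two uprights on the outer side faces, a flat bar along y on top. Origin: centre of the underside, z up. Empty, it hangs level from the middle of the bar.
- tray_bar (a point): Centre of the handle bar: 7 mm from the tray's centre towards the back wall, 100 mm above the tray's underside. The bar runs along the tray's y, 122 mm long, 110 mm free between the uprights, 8 mm thick along x, 12 mm high. Grip it across the 8 mm from above; gripped about 32 mm to one side, its middle stays free for the peg.
- tray_lip (a point): Middle of the open front edge of the tray (-x edge), on the top of the floor (65 mm from the tray's centre).
- tub: Open white plastic tub, round, outer radius 66 mm at the foot and 75 mm at the rim, 100 mm high, wall and floor 4 mm, 0.4 kg, standing loose on the bench on the left or right. Origin: centre of the underside.
- stand: Fixed steel stand with one peg, on the other side from the tub (left or right). Origin: on the bench under the peg_seat point. Base plate 12 mm thick, x -50 to 120 mm, y +-60 mm. Post 18 mm thick at x = +88 mm, 208 mm high. The peg, a level flat strip 16 mm wide and 8 mm high, runs from the post along -x, roughly towards the robot; its end, x = -34 to -40 mm, turns up to 203 mm height.
- peg_seat (a point): Point on top of the peg, 190 mm above the bench, where the middle of the bar's underside belongs, the bar lying across the peg (its centre then 6 mm above this point, tray's x along the peg). 88 mm in front of the post's axis, 34 mm behind the upturned tip. Axes as the stand's.
- can0_center (a point): Centre of desiccant canister 1 of 4: loose white plastic cylinder, 24 mm diameter, 26 mm high, 12 g, standing in the tray at the start. They slide or topple off the lip when the tray is tipped lip down by 45 to 50 degrees (friction about 0.6).
- can1_center (a point): Centre of desiccant canister 2 of 4: loose white plastic cylinder, 24 mm diameter, 26 mm high, 12 g, standing in the tray at the start. They slide or topple off the lip when the tray is tipped lip down by 45 to 50 degrees (friction about 0.6).
- can2_center (a point): Centre of desiccant canister 3 of 4: loose white plastic cylinder, 24 mm diameter, 26 mm high, 12 g, standing in the tray at the start. They slide or topple off the lip when the tray is tipped lip down by 45 to 50 degrees (friction about 0.6).
- can3_center (a point): Centre of desiccant canister 4 of 4: loose white plastic cylinder, 24 mm diameter, 26 mm high, 12 g, standing in the tray at the start. They slide or topple off the lip when the tray is tipped lip down by 45 to 50 degrees (friction about 0.6).
- jar: Bystander, to be left alone: closed white jar, 64 mm diameter, 85 mm high. Origin: centre of its underside.
- cup: Bystander, to be left alone: clear plastic cup, 72 mm wide, 85 mm high. Origin: centre of its underside.
- marker: Bystander, to be left alone: yellow marker pen, 130 mm long, 16 mm thick, lying. Origin: centre of its underside.
- vial: Bystander, to be left alone: small amber bottle, 44 mm diameter, 75 mm high. Origin: centre of its underside.
- tape: Bystander, to be left alone: cardboard-coloured roll of tape lying flat, 70 mm diameter, 24 mm high. Origin: centre of its underside.
- phone: Bystander, to be left alone: black phone lying flat, 150 by 72 by 9 mm. Origin: centre of its underside.

How it is judged:
By the outcome, as a careful person would: the job done as asked, in the order asked, and still so for the second after the job is handed in, with the robot touching nothing.
It also fails if it takes over 61 s, if anything falls off the work surface, if the arm or the gripper's body presses on something with over 40 N, if the wrist force passes 120 N, or if a joint passes its speed limit or range.

## Robot

A 7-joint arm with a two-finger parallel gripper is mounted at the origin on the work surface. World frame = base frame: x ahead of the robot, y to its left, z up, the work surface at z = 0. Lengths are in m, angles in rad, forces in N, time in s.
With the tool pointing down it reaches from about 0.425 to 0.95 m from the base axis. Payload 4.7 kg.
Tool frame: the origin (TCP) lies between the finger pads; the fingertips stand bot.tip_extent ahead of it and the grasp point (between the pads) lies 11 mm behind it (bot.tip_extent is the distance from the TCP to the fingertips, in m); z points along the fingers, y is the line along which they close (so a half turn about z gives the same grasp; the last joint's range is limited). The gripper opens to 85 mm and grips with 20 to 120 N. Pads are 22 mm wide; open, the fingers measure 114 mm over their backs; the gripper's body (76 mm by 85 mm) begins 54 mm behind the grasp point. The pads swing forward as they close: fully open they stand 13 mm farther back than shut.
Start: joints at [1.256, 0.469, -0.049, 1.532, 0.024, 1.141, -0.082], TCP at [0.19, -0.648, 0.239] pointing down, gripper open.
Joint ranges: [-2.59, 2.59], [-0.33, 1.99], [-1.39, 1.29], [0.1, 2.45], [-1.04, 4.18], [0.21, 1.99], [-2.66, 2.66]. Speed limits (rad/s): [2.57, 2.57, 3.14, 3.14, 3.14, 3.14, 3.14].

## Interface

Orientations are given as [roll, pitch, yaw] about the fixed x, y, z axes, in that order (R = Rz(yaw) Ry(pitch) Rx(roll)).
In Python, from bench import bot, optics gives the robot as it stands.
- The arm moves only by the tool jog_arm, never from a script. Its argument "deltas" is a list of rows, each a list of 2 entries, a list of its own where there are three numbers: the shift along the tool's x, y, z in cm, then the turn, a rotation vector about the tool's x, y, z in rad. A call has 1 to 10 rows; each row is the pose to reach, as a shift and turn from the pose commanded when the call began, along the tool's axes at that moment; what a row does not reach only later rows make up. A row lasts 1/10 s, in which the tool goes at most 50 mm and 8.59 degrees, less where a joint would pass 70% of its speed; a pose out of reach is approached as far as the arm can. A call with a gripper value outside its range is refused whole. "jaw" is the finger opening in cm, from 0 to 8.54, set as the call begins (left out, the last holds). The fingers move at their own pace and stop on an object; "newtons" is the grip in N (left out, the last holds). Time passes only in rows, so rows that repeat a pose let the fingers close. It gives the time, the measured TCP pose, the force, the opening and the grip force at its end, in the units of the state.
- bot.get_state(): the state, without advancing time (a new reading comes with each control period).
- optics.get_image(name): name is "side" or "top" or "wrist"; returns a dict with "color" (400x640x3 uint8, red, green, blue), "mtx" (3x3 intrinsics, pixels), "camera_from_world" (4x4, takes a point from world to camera coordinates). Camera axes: x right, y up, looking along -z (the intrinsics and any distortion apply to the point x, -y, -z); pixel columns grow to the right and rows downward; lengths in m; the calibration is good to about 2 mm. A picture is of the moment at which its call begins. There is no depth.
- bot.finish_job(): hands the job in; it is judged then, once.
The state is a dict: "time_s": time; "joint_pos": joint angles; "qvel": joint speeds; "effort": joint torques, N m; "ee_pos": TCP position; "tcp_rot": TCP orientation; "contact_force": force on the tool from outside, world axes, zero at the start; "moment": the same for the moment, N m; "finger_gap": opening from 0.0 (shut) to 1.0 (fully open); "grip_force": force on a finger pad.
Only numpy, scipy, OpenCV 4.12 (cv2) and the standard library are available. Lean on these libraries where they do the work, as an engineer would, in place of code of your own. Each camera call takes 0.05 s, during which the arm holds its last target. There are 200 camera calls.

## Working session

There is one attempt and no reset: what is moved stays moved. The work goes in short steps, Python scripts to look and compute and a tool call to move; the robot and the scene stay as the last step left them, time stands still between calls to the robot, and variables do not carry over. Pictures are saved under pics/ and viewed, at most 10 in all, crops included, and the job is handed in when it is done.

Besides the shell and the picture viewer there is one more tool, called after "Request:" by a JSON object that holds its "api" and its "payload", one argument or row to a line. jog_arm: Moves the arm, as the interface text tells. Its arguments: {"type":"object","properties":{"deltas":{"type":"array","items":{"type":"array"}},"jaw":{"type":"number"},"newtons":{"type":"number"}},"required":["deltas"]}

```bash
mkdir -p pics; ls; python3 - <<'E'
from bench import bot, optics
import cv2, numpy as np
np.set_printoptions(precision=4,suppress=True)
for n in ("side","top"):
    d=optics.get_image(n); cv2.imwrite(f"pics/{n}0.png",d["color"][:,:,::-1]); print(n,d["mtx"],d["camera_from_world"],[k for k in d])
print(bot.get_state(),bot.tip_extent)
E
```

```text
pics
side [[463.9697   0.     317.7436]
 [  0.     463.9697 191.8899]
 [  0.       0.       1.    ]] [[ 0.9997 -0.0214  0.0108 -0.5444]
 [ 0.0058  0.6546  0.7559 -0.0993]
 [-0.0233 -0.7556  0.6546 -1.5975]
 [ 0.      0.      0.      1.    ]] ['color', 'mtx', 'camera_from_world']
top [[519.8852   0.     320.4162]
 [  0.     519.8852 197.0455]
 [  0.       0.       1.    ]] [[ 0.0115 -0.9999  0.0052 -0.0076]
 [ 0.9978  0.0118  0.0647 -0.5355]
 [-0.0647  0.0044  0.9979 -1.4859]
 [ 0.      0.      0.      1.    ]] ['color', 'mtx', 'camera_from_world']
{'time_s': 0.1, 'joint_pos': array([ 1.2561,  0.4694, -0.0486,  1.5335,  0.0241,  1.141 , -0.0823]), 'qvel': array([ 0.0018, -0.0014,  0.001 , -0.0045,  0.0007, -0.0002,  0.0009]), 'effort': array([  0.0008, -51.1518,  -0.047 , -23.8391,   0.0108,   0.0044,
        -0.    ]), 'ee_pos': array([ 0.1902, -0.6471,  0.2384]), 'tcp_rot': array([-3.1399,  0.    ,  0.2858]), 'contact_force': array([-0.6307, -0.5419, -0.3001]), 'moment': array([0.0075, 0.0122, 0.0285]), 'grip_force': 0.0, 'finger_gap': 1.0001377254449277} 0.008
```

View pics/side0.png

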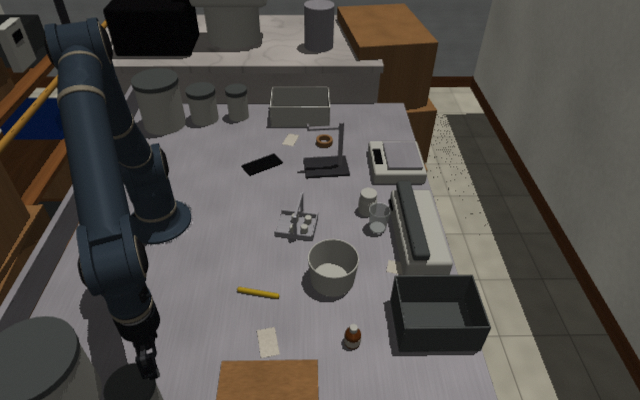

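View pics/top0.png

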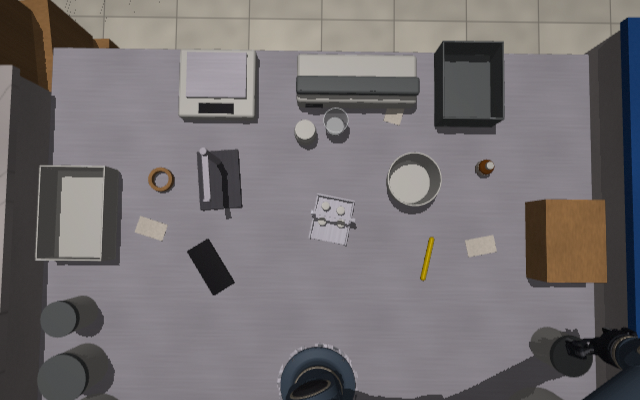

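Side view: the tray is at about (298,222), tub at (332,268), stand post at (342,135) and base at (325,167). Top view: the tray is at (333,218), tub at (414,180), and the peg runs from (205,150) to (207,205). Next I'll magnify the tray and stand in both views.

```bash
python3 - <<'E'
import cv2, numpy as np
s=cv2.imread("pics/side0.png"); t=cv2.imread("pics/top0.png")
def c(im,u,v): return cv2.resize(im[v:v+60,u:u+80],(400,300),interpolation=cv2.INTER_CUBIC)
def g(im,u,v):
    k=c(im,u,v)
    for i in range(0,80,10): cv2.putText(k,str(u+i),(i*5,9),0,.3,(0,0,255)); cv2.line(k,(i*5,10),(i*5,14),(0,0,255))
    for i in range(10,60,10): cv2.putText(k,str(v+i),(0,i*5+3),0,.3,(0,0,255));cv2.line(k,(20,i*5),(24,i*5),(0,0,255))
    return k
cv2.imwrite("pics/crop1.png",np.vstack([np.hstack([g(t,295,190),g(t,180,145)]),np.hstack([g(s,260,190),g(s,285,120)])]))
E
```

```text
(no output)
```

View pics/crop1.png

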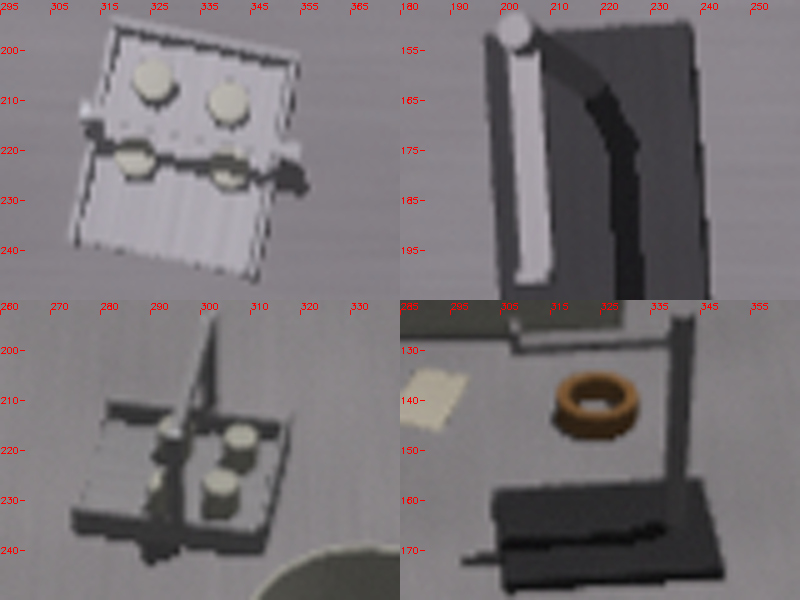

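The magnified crops show, in the top view, the tray lip corners at (309.5,239) and (346,246), and the back wall corners at (318,195) and (355,202). The peg runs from (203,151) to (206.5,200). In the side view, the bar ends are at (302,193) and (294,217). The lip faces the robot.

```bash
cat > h.py <<'E'
import numpy as np, cv2
from scipy.optimize import least_squares
from scipy.spatial.transform import Rotation as R
np.set_printoptions(precision=4,suppress=True)
def proj(K,T,P):
    p=(T[:3,:3]@np.atleast_2d(P).T).T+T[:3,3]
    q=np.c_[p[:,0],-p[:,1],-p[:,2]]@K.T
    return q[:,:2]/q[:,2:]
def at_z(K,T,uv,z):
    d=np.linalg.inv(K)@[*uv,1]; d=T[:3,:3].T@(d*[1,-1,-1]); c=-T[:3,:3].T@T[:3,3]
    return c+d*(z-c[2])/d[2]
def tri(obs): # [(K,T,uv)]
    A=[];b=[]
    for K,T,uv in obs:
        d=np.linalg.inv(K)@[*uv,1]; d=T[:3,:3].T@(d*[1,-1,-1]); d/=np.linalg.norm(d); c=-T[:3,:3].T@T[:3,3]
        M=np.eye(3)-np.outer(d,d); A.append(M); b.append(M@c)
    x=np.linalg.lstsq(np.vstack(A),np.hstack(b),rcond=None)[0]
    return x
def fit(items,x0,n=4): # items: (K,T,local pt,uv); pose x,y,z,yaw
    def f(x): return np.hstack([ (proj(K,T,R.from_euler('z',x[3]).apply(p)+x[:3])-uv).ravel() for K,T,p,uv in items])
    r=least_squares(f,x0,loss='soft_l1'); return r.x,r.fun.reshape(-1,2)
def row(state,pos,rpy):  # jog row from current pose to target
    R0=R.from_euler('xyz',state["tcp_rot"]); R1=R.from_euler('xyz',rpy)
    return R0.inv().apply(np.array(pos)-state["ee_pos"])*100,(R0.inv()*R1).as_rotvec()
E
python3 - <<'E'
from h import *
from bench import bot, optics
t=optics.get_image("top"); s=optics.get_image("side")
t=(t["mtx"],t["camera_from_world"]); s=(s["mtx"],s["camera_from_world"])
it=[(*t,[-.065,.055,.004],(309.5,239)),(*t,[-.065,-.055,.004],(346,246)),(*t,[.065,.055,.03],(318,195)),(*t,[.065,-.055,.03],(355,201.5)),
(*t,[.007,.061,.106],(311.5,212)),(*t,[.007,-.061,.106],(354,219.5)),
(*s,[.007,.061,.106],(302.5,193)),(*s,[.007,-.061,.106],(294,215.5)),(*s,[-.065,-.055,0],(274.5,236)),(*s,[.065,-.055,.03],(313.5,236)),(*s,[.065,.055,.03],(318,214))]
x,r=fit(it,[.5,0,0,-.2]); print("tray",x,"\n",r)
it=[(*t,[-.04,0,.203],(206.7,201)),(*t,[.088,0,.208],(203,151)),(*t,[-.05,.06,.012],(199,210)),(*t,[-.05,-.06,.012],(242,207)),(*t,[.12,-.06,.012],(238,150)),(*t,[.12,.06,.012],(197,152)),
(*s,[-.037,0,.203],(308,125)),(*s,[.088,0,.208],(341,122.5)),(*s,[-.05,.06,.012],(303.5,158)),(*s,[-.05,-.06,.012],(305.5,177)),(*s,[.12,-.06,.012],(349.5,174)),(*s,[.12,.06,.012],(345,156))]
x,r=fit(it,[.55,.25,0,0]); print("stand",x,"\n",r)
print("peg tip tri",tri([(*t,(206.7,200)),(*s,(308,125))]))
# tub rim: centre of ellipse
print("tub",at_z(*t,(414,179.5),.1),at_z(*s,(333,259),.1))
E
```

```text
tray [ 0.4709 -0.0352 -0.0034 -0.184 ] 
 [[-0.6058 -1.0444]
 [ 0.0061 -0.676 ]
 [-0.4118 -1.4118]
 [ 0.1413 -0.4811]
 [-0.2268  0.018 ]
 [ 1.2641  1.2351]
 [-1.137  -0.0788]
 [ 0.108   2.3375]
 [-0.4531  0.8262]
 [-1.0879 -0.5517]
 [-0.1458 -1.3806]]
stand [ 0.5488  0.2918 -0.0042  0.0789] 
 [[-0.2911  0.5443]
 [ 0.308   0.3048]
 [ 0.9818  0.0511]
 [-0.6992  0.2777]
 [-0.0461 -0.6633]
 [-0.0708  0.0466]
 [-0.2831  0.4518]
 [ 0.6222  0.2455]
 [-0.0983 -0.1846]
 [ 0.3127 -0.4753]
 [ 0.2337  0.1163]
 [ 0.2348 -0.3375]]
peg tip tri [0.5128 0.2874 0.2017]
tub [ 0.5814 -0.2569  0.1   ] [ 0.582  -0.2661  0.1   ]
```

```bash
python3 - <<'E'
from h import *
from bench import bot
s=bot.get_state()
print(row(s,[.42,-.33,.27],[np.pi,0,.9]))
f={"ee_pos":np.array([.42,-.33,.27]),"tcp_rot":[np.pi,0,.9]}
print(row(f,[.475,-.004,.25],[np.pi,0,1.387]))
E
```

```text
(array([ 30.9914, -23.9694,  -3.1066]), array([-0.0012, -0.0004, -0.6142]))
(array([ 28.9553, -15.9562,   2.    ]), array([ 0.   ,  0.   , -0.487]))
```

Request:
{"api": "jog_arm", "payload": {
  "deltas": [
    [[3,-2.4,-0.4],[0,0,-0.06]],
    [[7,-5.4,-0.8],[0,0,-0.14]],
    [[11,-8.5,-1.2],[0,0,-0.22]],
    [[15,-11.6,-1.6],[0,0,-0.3]],
    [[19,-14.7,-2],[0,0,-0.38]],
    [[23,-17.8,-2.4],[0,0,-0.46]],
    [[27,-20.9,-2.8],[0,0,-0.54]],
    [[30,-23.2,-3.1],[0,0,-0.6]],
    [[31,-24,-3.1],[0,0,-0.614]],
    [[31,-24,-3.1],[0,0,-0.614]]
  ],
  "jaw": 8
}}

```text
time_s: 1.2
ee_pos: [0.4213, -0.328, 0.2705]
tcp_rot: [3.141, -0.0, 0.904]
contact_force: [-0.5, 0.0, 0.1]
finger_gap: 0.937
grip_force: 0.0
```

Request:
{"api": "jog_arm", "payload": {
  "deltas": [
    [[3,-1.6,0.2],[0,0,-0.05]],
    [[7,-3.9,0.5],[0,0,-0.12]],
    [[11,-6.1,0.8],[0,0,-0.19]],
    [[15,-8.3,1],[0,0,-0.25]],
    [[19,-10.5,1.3],[0,0,-0.32]],
    [[23,-12.7,1.6],[0,0,-0.39]],
    [[27,-14.9,1.9],[0,0,-0.45]],
    [[29,-16,2],[0,0,-0.487]],
    [[29,-16,2],[0,0,-0.487]],
    [[29,-16,2],[0,0,-0.487]]
  ]
}}

```text
time_s: 2.2
ee_pos: [0.4751, -0.0057, 0.2499]
tcp_rot: [-3.141, 0.001, 1.383]
contact_force: [0.1, -0.4, 0.2]
finger_gap: 0.936
grip_force: 0.0
```

```bash
python3 - <<'E'
from h import *
from bench import bot,optics
s=bot.get_state(); print(s["time_s"],s["ee_pos"],s["tcp_rot"],s["joint_pos"])
d=optics.get_image("wrist"); cv2.imwrite("pics/w1.png",d["color"][:,:,::-1]); np.savez("w1",K=d["mtx"],T=d["camera_from_world"])
print(d["mtx"],d["camera_from_world"])
E
```

```text
2.2 [ 0.4751 -0.0057  0.2499] [-3.141   0.0012  1.3833] [ 0.4793  0.1819 -0.6245  1.9491  0.1234  1.0487 -0.3867]
[[294.987    0.     323.0017]
 [  0.     294.987  205.1402]
 [  0.       0.       1.    ]] [[ 0.9826 -0.1858 -0.0006 -0.4675]
 [ 0.1784  0.9441 -0.2773 -0.0397]
 [ 0.0521  0.2724  0.9608 -0.4126]
 [ 0.      0.      0.      1.    ]]
```

View pics/w1.png

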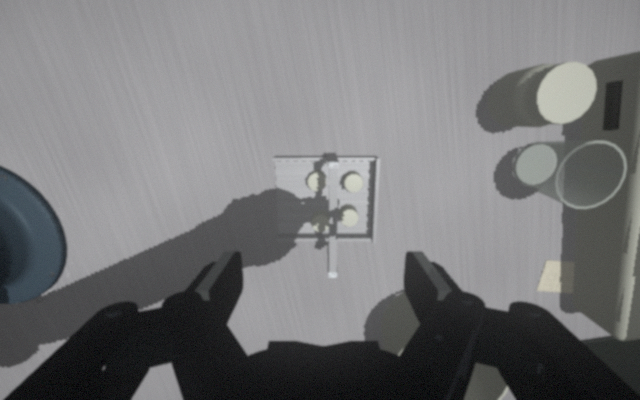

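Wrist view: the bar runs vertically in the image from about (332,156) to (332,276), midway between the fingers. The tray's back wall corners are at (379,157) and (374,241), with the lip on the left at x≈275. I'll refine the pose using all three views.

```bash
python3 - <<'E'
from h import *
from bench import bot,optics
t=optics.get_image("top"); s=optics.get_image("side")
t=(t["mtx"],t["camera_from_world"]); s=(s["mtx"],s["camera_from_world"]); w=np.load("w1.npz"); w=(w["K"],w["T"])
it=[(*t,[-.065,.055,.004],(309.5,239)),(*t,[-.065,-.055,.004],(346,246)),(*t,[.065,.055,.03],(318,195)),(*t,[.065,-.055,.03],(355,201.5)),
(*t,[.007,.061,.106],(311.5,212)),(*t,[.007,-.061,.106],(354,219.5)),
(*s,[.007,.061,.106],(302.5,193)),(*s,[-.065,-.055,0],(274.5,236)),(*s,[.065,-.055,.03],(313.5,236)),(*s,[.065,.055,.03],(318,214))]
wi=[(*w,[.007,-.061,.106],(332.5,276.5)),(*w,[.065,.055,.03],(379,157)),(*w,[.065,-.055,.03],(374.5,240.5)),(*w,[-.065,.055,.022],(275,157)),(*w,[.007,.061,.106],(333.5,164))]
x,r=fit(it+wi,[.5,0,0,-.2]); print("tray",x,"\n",r)
x2,r=fit(wi,[.5,0,0,-.2]); print("wrist only",x2,"\n",r)
print("bar end tri",tri([(*t,(354,219.5)),(*w,(332.5,276.5))]), tri([(*t,(311.5,212)),(*s,(302.5,193)),(*w,(333.5,164))]))
im=cv2.imread("pics/w1.png")[140:290,250:400]; cv2.imwrite("pics/w1c.png",cv2.resize(im,(600,600),interpolation=cv2.INTER_CUBIC))
E
```

```text
tray [ 0.4722 -0.0355 -0.0052 -0.185 ] 
 [[-0.5153 -1.5464]
 [ 0.0421 -1.1478]
 [-0.284  -1.8537]
 [ 0.2135 -0.8928]
 [-0.1052 -0.4803]
 [ 1.3174  0.7718]
 [-0.7062  0.3837]
 [-0.033   1.2418]
 [-0.6926 -0.0952]
 [ 0.2595 -0.9296]
 [-0.0391 -1.2225]
 [-0.0305  1.1703]
 [ 0.2343  1.4966]
 [-1.9081  0.5561]
 [-0.146  -2.1657]]
wrist only [ 0.4725 -0.036  -0.007  -0.186 ] 
 [[ 0.2102 -1.7036]
 [ 0.0342  1.3958]
 [ 0.238   1.3   ]
 [-1.3068  0.6835]
 [ 0.243  -1.9607]]
bar end tri [ 0.4691 -0.0923  0.1115] [0.4906 0.0222 0.1034]
```

View pics/w1c.png

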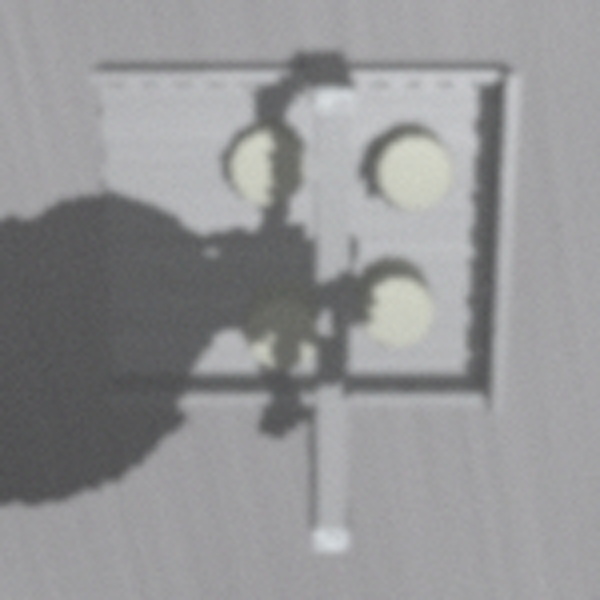

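The crop confirms the bar from (333,162) to (333,278), straight along the tool's x, with the canisters clear of it. Next: descend and grip, +32 mm from the middle.

Request:
{"api": "jog_arm", "payload": {
  "deltas": [
    [[0.2,0.7,3],[0,0,0]],
    [[0.26,1.0,7],[0,0,0]],
    [[0.26,1.0,11],[0,0,0]],
    [[0.26,1.0,14],[0,0,0]],
    [[0.26,1.0,16.1],[0,0,0]],
    [[0.26,1.0,16.1],[0,0,0]],
    [[0.26,1.0,16.1],[0,0,0]]
  ],
  "jaw": 4
}}

```text
time_s: 3.05
ee_pos: [0.4857, -0.0036, 0.0896]
tcp_rot: [3.142, 0.0, 1.385]
contact_force: [-0.5, -0.5, -0.1]
finger_gap: 0.471
grip_force: 0.0
```

Request:
{"api": "jog_arm", "payload": {
  "deltas": [
    [[0,0,0],[0,0,0]],
    [[0,0,0],[0,0,0]],
    [[0,0,0],[0,0,0]],
    [[0,0,0],[0,0,0]],
    [[0,0,0],[0,0,0]],
    [[0,0,0],[0,0,0]],
    [[0,0,0],[0,0,0]],
    [[0,0,0],[0,0,0]],
    [[0,0,0],[0,0,0]],
    [[0,0,0],[0,0,0]]
  ],
  "jaw": 0,
  "newtons": 100
}}

```text
time_s: 4.05
ee_pos: [0.4862, -0.0028, 0.0905]
tcp_rot: [3.14, 0.0, 1.386]
contact_force: [-1.9, 0.1, 6.6]
finger_gap: 0.07
grip_force: 98.3
```

```bash
python3 - <<'E'
from h import *
from bench import bot,optics
s=bot.get_state(); print(s)
d=optics.get_image("wrist"); cv2.imwrite("pics/w2.png",d["color"][:,:,::-1]); np.savez("w2",K=d["mtx"],T=d["camera_from_world"])
E
```

```text
{'time_s': 4.05, 'joint_pos': array([ 0.3669,  0.4184, -0.5496,  2.0907,  0.3317,  0.7142, -0.5819]), 'qvel': array([-0.0003, -0.0013, -0.0005, -0.0019,  0.0005, -0.001 ,  0.    ]), 'effort': array([ -0.379 , -34.4271,  -4.2389, -15.2173,   0.0276,  -0.4477,
         0.0449]), 'ee_pos': array([ 0.4862, -0.0028,  0.0905]), 'tcp_rot': array([3.1395, 0.0005, 1.3865]), 'contact_force': array([-1.884 ,  0.0655,  6.5827]), 'moment': array([-0.0968,  0.3124, -0.0737]), 'grip_force': 98.27261209487915, 'finger_gap': 0.06987194735480073}
```

View pics/w2.png

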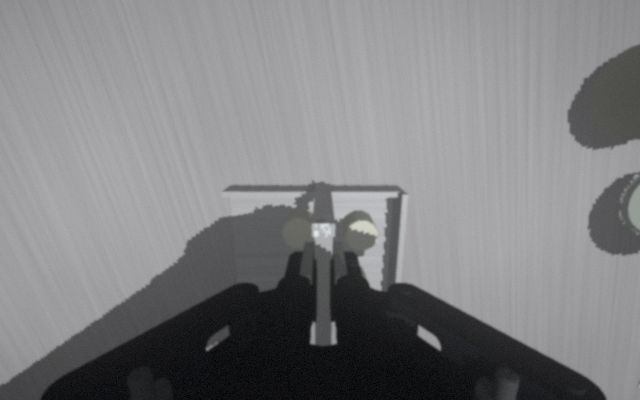

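The bar is gripped. Its ends are visible at about (323,223) and (323,345), with the canisters still standing.

```bash
python3 - <<'E'
from h import *
w=np.load("w2.npz"); w=(w["K"],w["T"])
a=at_z(*w,(323,223),.107);b=at_z(*w,(323,345.5),.107); print(a,b,np.linalg.norm(a-b),(a+b)/2)
tcp=np.array([.4862,-.0028]); u=(a-b)[:2]/np.linalg.norm((a-b)[:2]); print("offset along bar",u@(tcp-((a+b)/2)[:2]), u@(tcp-a[:2]),u@(tcp-b[:2]))
E
```

```text
[0.4909 0.0244 0.107 ] [ 0.4794 -0.0375  0.107 ] 0.06299146027732204 [ 0.4852 -0.0065  0.107 ]
offset along bar 0.003843117657381955 -0.02765261248127907 0.03533884779604298
```

Gripped about 33 mm off the middle. Lift next.

Request:
{"api": "jog_arm", "payload": {
  "deltas": [
    [[0,0,-0.5],[0,0,0]],
    [[0,0,-1.5],[0,0,0]],
    [[0,0,-3.5],[0,0,0]],
    [[0,0,-6],[0,0,0]],
    [[0,0,-8.5],[0,0,0]],
    [[0,0,-11],[0,0,0]],
    [[0,0,-13.5],[0,0,0]],
    [[0,0,-15.5],[0,0,0]],
    [[0,0,-16.5],[0,0,0]],
    [[0,0,-17],[0,0,0]]
  ]
}}

```text
time_s: 5.1
ee_pos: [0.4854, -0.0025, 0.2602]
tcp_rot: [3.14, 0.0, 1.387]
contact_force: [0.2, 1.1, -2.5]
finger_gap: 0.072
grip_force: 97.8
```

```bash
cat > kin.py <<'E'
from h import *
lo=np.array([-2.59,-.33,-1.39,.1,-1.04,.21,-2.66]); hi=np.array([2.59,1.99,1.29,2.45,4.18,1.99,2.66])
def fk(q,L,s):
    h,a,b,c,o1,o2,o3=L; e=lambda x,t:R.from_euler(x,t)
    r=e('z',s[0]*q[0]); p=np.array([0,0,h])
    r=r*e('y',q[1]); p=p+r.apply([0,0,a]); r=r*e('z',s[1]*q[2]); p=p+r.apply([o1,0,0])
    r=r*e('y',q[3]); p=p+r.apply([o2,0,b]); r=r*e('z',s[2]*q[4])
    r=r*e('y',q[5]); p=p+r.apply([o3,0,c]); r=r*e('z',s[3]*q[6])
    return p,r
D=[([1.2561,.4694,-.0486,1.5335,.0241,1.141,-.0823],[.1902,-.6471,.2384],[-3.1399,0,.2858]),
([.4793,.1819,-.6245,1.9491,.1234,1.0487,-.3867],[.4751,-.0057,.2499],[-3.141,.0012,1.3833]),
([.3669,.4184,-.5496,2.0907,.3317,.7142,-.5819],[.4862,-.0028,.0905],[3.1395,.0005,1.3865])]
E
python3 - <<'E'
from kin import *
from bench import bot
import itertools
s=bot.get_state(); print(s["time_s"],s["ee_pos"],s["tcp_rot"],s["contact_force"],s["moment"],s["joint_pos"])
D.append((s["joint_pos"],s["ee_pos"],s["tcp_rot"]))
for sg in itertools.product([1,-1],repeat=4):
    M=[(fk(q,[0]*7,sg)[1].inv()*R.from_euler('xyz',e)) for q,_,e in D]
    err=max((M[0].inv()*m).magnitude() for m in M)
    if err<.3:
        f=lambda L:np.hstack([fk(q,L,sg)[0]-p for q,p,_ in D]+[.01*(np.array(L)-[.3,.35,.35,.3,0,0,0])])
        r=least_squares(f,[.3,.35,.35,.3,0,0,0]); print(sg,err,M[0].as_euler('xyz'),r.x,abs(r.fun[:12]).max())
E
```

```text
5.1 [ 0.4854 -0.0025  0.2602] [3.1404 0.0001 1.3869] [ 0.233   1.0918 -2.5032] [ 0.0728  0.0116 -0.0367] [ 0.4811  0.1908 -0.6371  1.9156  0.1293  1.0743 -0.393 ]
(-1, -1, -1, -1) 0.00012394963475508098 [-0.      0.0001  1.5708] [ 0.2713  0.6603  0.4845  0.444  -0.0017 -0.0241  0.0679] 0.0385469652521572
```

```bash
python3 - <<'E'
import re
t=open('kin.py').read()
i=t.index('def fk'); j=t.index('D=[')
t=t[:i]+'''def fk(q,L):
    L=np.reshape(L,(4,3)); e=lambda x,t:R.from_euler(x,t)
    r=R.identity(); p=np.zeros(3)
    for k in range(4):   # -z joint then y joint, link after each z joint
        r=r*e('z',-q[2*k]); p=p+r.apply(L[k])
        if k<3: r=r*e('y',q[2*k+1])
    return p,r*e('z',np.pi/2)
L0=np.array([0,0,.3, 0,0,.35, 0,0,.35, 0,0,.25])
def calib(D):
    f=lambda L:np.hstack([fk(q,L)[0]-p for q,p,_ in D]+[.003*(L-L0)])
    r=least_squares(f,L0); return r.x,abs(r.fun[:3*len(D)]).max()
def ik(pos,rpy,q0,L):
    Rt=R.from_euler('xyz',rpy)
    def f(q):
        p,r=fk(q,L); return np.r_[(p-pos)*10,(Rt.inv()*r).as_rotvec()*3,.02*(q-q0)]
    r=least_squares(f,np.clip(q0,lo+.01,hi-.01),bounds=(lo,hi)); p,rr=fk(r.x,L)
    return r.x,np.linalg.norm(p-pos),(Rt.inv()*rr).magnitude()
d=.033
def tcp(M,psi,th,D=(0,d,-.0095)):
    Rt=R.from_euler('ZY',[psi,-th]); return M+Rt.apply(D),(Rt*R.from_euler('ZX',[np.pi/2,np.pi])).as_euler('xyz')
def bar_from_lip(lip,psi,th): return lip+R.from_euler('ZY',[psi,-th]).apply([.072,0,.096])
'''+t[j:]+'''D.append(([.4811,.1908,-.6371,1.9156,.1293,1.0743,-.393],[.4854,-.0025,.2602],[3.1404,.0001,1.3869]))
'''
open('kin.py','w').write(t)
E
python3 - <<'E'
from kin import *
L,e=calib(D); print(L.reshape(4,3),e)
q=np.array(D[-1][0])
psi=-.42; c=np.array([.582,-.261,0])+.025*np.array([np.cos(psi),np.sin(psi),0])
for th,z in ((0,.15),(.35,.15),(.6,.125),(.9,.12),(1.0,.12)):
    lip=c+[0,0,z]; P,e=tcp(bar_from_lip(lip,psi,th),psi,th)
    q,a,b=ik(P,e,q,L); print(th,P,e,q,a,b)
E
```

```text
[[ 0.0039 -0.0378  0.2509]
 [ 0.0034 -0.0239  0.5481]
 [ 0.0015  0.0006  0.464 ]
 [ 0.002   0.0189  0.3038]] 6.956392660401045e-05
0 [ 0.684  -0.2704  0.2365] [3.1416 0.     1.1508] [ 0.5756  0.6104 -0.4215  1.3438  0.2506  1.2395 -0.2796] 1.0984416428115464e-05 4.256745988155669e-05
0.35 [ 0.653  -0.2565  0.2559] [2.7916 0.     1.1508] [ 0.6266  0.3796 -0.4346  1.7037  0.3143  0.7646 -0.3652] 8.183608545990756e-06 4.917467116033913e-05
0.6 [ 0.6279 -0.2454  0.237 ] [2.5416 0.     1.1508] [ 0.5289  0.2665 -0.3053  1.9847  0.5211  0.3474 -0.6044] 1.3145974145838436e-05 9.872878697432914e-05
0.9 [ 0.5973 -0.2317  0.2302] [ 2.2416 -0.      1.1508] [ 1.1823  0.42   -1.1221  2.2175  2.0279  0.5382 -1.9735] 4.693380353560489e-05 0.0003986510484545611
1.0 [ 0.5873 -0.2272  0.2273] [ 2.1416 -0.      1.1508] [ 1.2345  0.4916 -1.2103  2.2972  2.2549  0.6998 -2.15  ] 6.036544670297048e-06 4.731215522395439e-05
```

```bash
python3 - <<'E'
from kin import *
L,e=calib(D); q00=np.array(D[-1][0])
for psi in np.arange(-2.6,2.4,.3):
    q=q00.copy(); 
    c=np.array([.582,-.261,0])+.025*np.array([np.cos(psi),np.sin(psi),0])
    # go via yaw ramp at fixed theta=0
    for k in np.linspace(0,1,8):
        ps=-.185+k*(psi+.185); M=(1-k)*np.array([.4795,-.036,.27])+k*bar_from_lip(c+[0,0,.15],psi,0)
        q,a,b=ik(*tcp(M,ps,0),q,L)
    q0=q; st=0; m=9; err=max(a,b)
    for th in np.arange(.1,1.0,.1):
        q1,a,b=ik(*tcp(bar_from_lip(c+[0,0,.15 if th<.5 else .125],psi,th),psi,th),q,L); st=max(st,abs(q1-q).max()); q=q1; m=min(m,np.minimum(q-lo,hi-q).min()); err=max(err,a,b)
    print(round(psi,2),"err %.4f step %.2f margin %.2f"%(err,st,m),q0,q)
E
```

```text
-2.6 err 0.0000 step 0.09 margin 0.15 [ 0.5262  0.3455 -0.0741  1.7282  0.0286  1.0689 -2.1573] [ 0.0645  0.7773  0.0874  1.275   0.4787  1.8187 -2.5104]
-2.3 err 0.0000 step 0.10 margin 0.27 [ 0.5567  0.3948 -0.1012  1.655   0.0437  1.094  -1.8568] [-0.0028  0.6954  0.0766  1.4309  0.6221  1.6437 -2.39  ]
-2.0 err 0.0000 step 0.11 margin 0.36 [ 0.5768  0.4454 -0.1368  1.578   0.0652  1.1228 -1.5751] [-0.0468  0.6031  0.0502  1.601   0.7712  1.4571 -2.3036]
-1.7 err 0.0000 step 0.14 margin 0.42 [ 0.5874  0.4936 -0.1802  1.5034  0.093   1.153  -1.3095] [-0.0595  0.5057  0.0102  1.7746  0.9356  1.2649 -2.2414]
-1.4 err 0.0000 step 0.17 margin 0.46 [ 0.5901  0.5364 -0.23    1.4375  0.1262  1.1821 -1.0566] [-0.0326  0.4085 -0.0399  1.941   1.124   1.0652 -2.1958]
-1.1 err 0.0000 step 0.21 margin 0.36 [ 0.5871  0.5711 -0.2848  1.386   0.1632  1.2075 -0.8129] [ 0.0426  0.3179 -0.0945  2.0885  1.3494  0.8487 -2.166 ]
-0.8 err 0.0001 step 0.33 margin 0.25 [ 0.5814  0.5957 -0.3434  1.3535  0.202   1.2266 -0.5754] [ 0.1825  0.2448 -0.1576  2.201   1.6482  0.6071 -2.1768]
-0.5 err 0.0004 step 0
[... 809 characters left out ...]
.5699  0.3788  1.1903  0.8641] [ 1.4424  0.8498 -1.1779  1.6914 -0.1587  0.9361  1.565 ]
1.3 err 0.0000 step 0.09 margin 0.29 [ 0.7452  0.5001 -0.8131  1.6401  0.3879  1.1707  1.1395] [ 1.3167  0.8971 -1.1003  1.5186 -0.1295  1.2345  1.7285]
1.6 err 0.0000 step 0.09 margin 0.36 [ 0.8211  0.4702 -0.8767  1.7047  0.391   1.1524  1.4354] [ 1.1789  0.9425 -1.03    1.3507 -0.0812  1.511   1.884 ]
1.9 err 0.0000 step 0.08 margin 0.23 [ 0.9073  0.4453 -0.9336  1.7579  0.3913  1.1377  1.7519] [ 1.0375  0.9814 -0.9632  1.1989 -0.0167  1.7597  2.0532]
2.2 err 0.0000 step 0.10 margin 0.02 [ 0.9979  0.4305 -0.9827  1.7943  0.3942  1.1294  2.0842] [ 0.9007  1.0103 -0.8983  1.0759  0.0721  1.9705  2.2509]
```

```bash
cat > plan.py <<'E'
from kin import *
from bench import bot
def rows(targets,s=None):
    s=s or bot.get_state()
    for P,e in targets:
        a,b=row(s,P,e); print([[round(x,1) for x in a],[round(x,2)+0. for x in b]],end=', ')
    print(); return {"ee_pos":np.array(P),"tcp_rot":e}
E
python3 - <<'E'
from plan import *
psi=-1.4; c=np.array([.582,-.261,.15])+.025*np.array([np.cos(psi),np.sin(psi),0])
k=(1-np.cos(np.pi*np.arange(1,21)/20))/2
A=np.array([.4795,-.035,.27]);B=bar_from_lip(c,psi,0)
T=[tcp((1-x)*A+x*B,-.185+x*(psi+.185),0) for x in k]
s=rows(T[:10]); rows(T[10:],s)
E
```

```text
[[np.float64(-0.2), np.float64(0.1), np.float64(-0.0)], [np.float64(0.0), np.float64(0.0), np.float64(0.01)]], [[np.float64(-0.7), np.float64(0.5), np.float64(0.0)], [np.float64(0.0), np.float64(0.0), np.float64(0.03)]], [[np.float64(-1.6), np.float64(1.2), np.float64(0.1)], [np.float64(0.0), np.float64(0.0), np.float64(0.07)]], [[np.float64(-2.8), np.float64(2.1), np.float64(0.2)], [np.float64(0.0), np.float64(0.0), np.float64(0.12)]], [[np.float64(-4.4), np.float64(3.2), np.float64(0.3)], [np.float64(0.0), np.float64(0.0), np.float64(0.18)]], [[np.float64(-6.2), np.float64(4.5), np.float64(0.5)], [np.float64(0.0), np.float64(0.0), np.float64(0.25)]], [[np.float64(-8.2), np.float64(5.9), np.float64(0.6)], [np.float64(0.0), np.float64(0.0), np.float64(0.33)]], [[np.float64(-10.5), np.float64(7.4), np.float64(0.8)], [np.float64(0.0), np.float64(0.0), np.float64(0.42)]], [[np.float64(-12.8), np.float64(9.0), np.float64(1.0)], [np.float64(0.0), np.float64(0.0), np.float64(0.51)]], [[np.float64(-15.3), np.float64(10.7), np.float64(1.2)], [np.float64(0.0), np.float64(0.0), np.float64(0.61
[... 410 characters left out ...]
p.float64(0.0), np.float64(0.36)]], [[np.float64(-5.3), np.float64(12.4), np.float64(0.8)], [np.float64(0.0), np.float64(0.0), np.float64(0.43)]], [[np.float64(-6.1), np.float64(14.2), np.float64(1.0)], [np.float64(0.0), np.float64(0.0), np.float64(0.49)]], [[np.float64(-6.8), np.float64(15.6), np.float64(1.1)], [np.float64(0.0), np.float64(0.0), np.float64(0.54)]], [[np.float64(-7.2), np.float64(16.7), np.float64(1.1)], [np.float64(0.0), np.float64(0.0), np.float64(0.58)]], [[np.float64(-7.5), np.float64(17.3), np.float64(1.2)], [np.float64(0.0), np.float64(0.0), np.float64(0.6)]], [[np.float64(-7.6), np.float64(17.5), np.float64(1.2)], [np.float64(0.0), np.float64(0.0), np.float64(0.61)]],
```

Request:
{"api": "jog_arm", "payload": {
  "deltas": [
    [[-0.2,0.1,0],[0,0,0.01]],
    [[-0.7,0.5,0],[0,0,0.03]],
    [[-1.6,1.2,0.1],[0,0,0.07]],
    [[-2.8,2.1,0.2],[0,0,0.12]],
    [[-4.4,3.2,0.3],[0,0,0.18]],
    [[-6.2,4.5,0.5],[0,0,0.25]],
    [[-8.2,5.9,0.6],[0,0,0.33]],
    [[-10.5,7.4,0.8],[0,0,0.42]],
    [[-12.8,9.0,1.0],[0,0,0.51]],
    [[-15.3,10.7,1.2],[0,0,0.61]]
  ]
}}

```text
time_s: 6.1
ee_pos: [0.5631, -0.1754, 0.2466]
tcp_rot: [-3.141, 0.001, 0.769]
contact_force: [1.3, 0.5, -3.4]
finger_gap: 0.066
grip_force: 97.8
```

Request:
{"api": "jog_arm", "payload": {
  "deltas": [
    [[-1.1,2.8,0.2],[0,0,0.1]],
    [[-2.2,5.4,0.4],[0,0,0.19]],
    [[-3.3,8,0.5],[0,0,0.28]],
    [[-4.4,10.3,0.7],[0,0,0.36]],
    [[-5.3,12.4,0.8],[0,0,0.43]],
    [[-6.1,14.2,1],[0,0,0.49]],
    [[-6.8,15.6,1.1],[0,0,0.54]],
    [[-7.2,16.7,1.1],[0,0,0.58]],
    [[-7.5,17.3,1.2],[0,0,0.6]],
    [[-7.6,17.5,1.2],[0,0,0.61]]
  ]
}}

```text
time_s: 7.1
ee_pos: [0.6311, -0.3512, 0.2349]
tcp_rot: [-3.141, 0.0, 0.165]
contact_force: [-0.3, 0.1, -2.8]
finger_gap: 0.069
grip_force: 97.8
```

```bash
python3 - <<'E'
from plan import *
from bench import optics
s=bot.get_state(); print(s["time_s"],s["ee_pos"],s["tcp_rot"],s["joint_pos"],s["moment"])
a=optics.get_image("top")["color"][100:300,300:560,::-1]; b=optics.get_image("side")["color"][150:350,200:460,::-1]
cv2.imwrite("pics/p1.png",cv2.resize(np.hstack([a,b]),(800,308),interpolation=cv2.INTER_CUBIC))
psi=-1.4; c=np.array([.582,-.261,.15])+.025*np.array([np.cos(psi),np.sin(psi),0])
L,_=calib(D+[(s["joint_pos"],s["ee_pos"],s["tcp_rot"])]); q=s["joint_pos"]
th=.9*(1-np.cos(np.pi*np.arange(1,16)/15))/2
T=[tcp(bar_from_lip(c-[0,0,.025*t/.9],psi,t),psi,t) for t in th]
for P,e in T: q,x,y=ik(P,e,q,L)
print(q,x,y)
np.set_printoptions(legacy='1.25') 
s=rows(T[:8]); rows(T[8:],s)
E
```

```text
7.1 [ 0.6311 -0.3512  0.2349] [-3.1414  0.0005  0.1654] [ 0.5978  0.5626 -0.2339  1.4002  0.1334  1.1947 -1.0559] [ 0.0326 -0.0559 -0.0676]
[-0.0406  0.4379  0.0065  1.8942  1.1164  1.0389 -2.1589] 1.955314577520556e-07 1.6416028239302366e-06
[[-0.0, -0.0, -0.2], [-0.01, 0.0, 0.0]], [[-0.0, -0.3, -0.3], [-0.04, 0.0, 0.0]], [[-0.0, -0.7, -0.5], [-0.09, 0.0, 0.0]], [[-0.0, -1.3, -0.7], [-0.15, 0.0, 0.0]], [[-0.0, -2.0, -0.9], [-0.23, 0.0, 0.0]], [[-0.0, -2.9, -1.0], [-0.31, 0.0, 0.0]], [[-0.0, -3.9, -1.1], [-0.4, 0.0, 0.0]], [[-0.0, -4.9, -1.1], [-0.5, 0.0, 0.0]], 
[[0.0, -0.9, -0.4], [-0.09, 0.0, 0.0]], [[0.0, -1.9, -0.7], [-0.18, 0.0, 0.0]], [[0.0, -2.7, -0.9], [-0.25, 0.0, 0.0]], [[0.0, -3.5, -1.0], [-0.32, 0.0, 0.0]], [[0.0, -4.0, -1.1], [-0.36, 0.0, 0.0]], [[0.0, -4.4, -1.1], [-0.39, 0.0, 0.0]], [[0.0, -4.5, -1.1], [-0.4, 0.0, 0.0]],
```

View pics/p1.png

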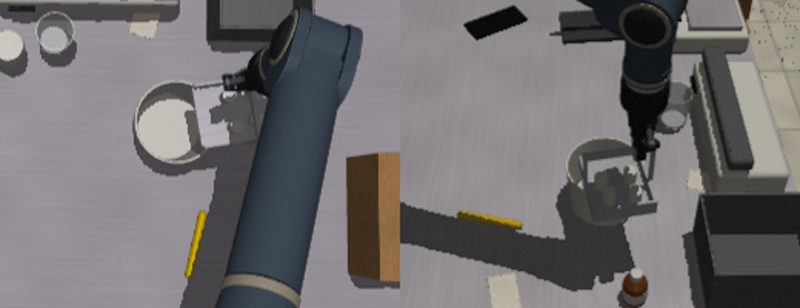

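The lip stands over the tub, just right of its centre, with the canisters still in the tray. Now tip.

Request:
{"api": "jog_arm", "payload": {
  "deltas": [
    [[0,0,-0.2],[-0.01,0,0]],
    [[0,-0.3,-0.3],[-0.04,0,0]],
    [[0,-0.7,-0.5],[-0.09,0,0]],
    [[0,-1.3,-0.7],[-0.15,0,0]],
    [[0,-2,-0.9],[-0.23,0,0]],
    [[0,-2.9,-1],[-0.31,0,0]],
    [[0,-3.9,-1.1],[-0.4,0,0]],
    [[0,-4.9,-1.1],[-0.5,0,0]]
  ]
}}

```text
time_s: 8.0
ee_pos: [0.6232, -0.3007, 0.2478]
tcp_rot: [2.638, -0.004, 0.168]
contact_force: [-0.6, 0.1, -3.0]
finger_gap: 0.068
grip_force: 97.8
```

Request:
{"api": "jog_arm", "payload": {
  "deltas": [
    [[0,-0.9,-0.4],[-0.09,0,0]],
    [[0,-1.9,-0.7],[-0.18,0,0]],
    [[0,-2.7,-0.9],[-0.25,0,0]],
    [[0,-3.5,-1],[-0.32,0,0]],
    [[0,-4,-1.1],[-0.36,0,0]],
    [[0,-4.4,-1.1],[-0.39,0,0]],
    [[0,-4.5,-1.1],[-0.4,0,0]],
    [[0,-4.5,-1.1],[-0.4,0,0]],
    [[0,-4.5,-1.1],[-0.4,0,0]],
    [[0,-4.5,-1.1],[-0.4,0,0]]
  ]
}}

```text
time_s: 9.0
ee_pos: [0.6155, -0.2588, 0.2351]
tcp_rot: [2.242, -0.002, 0.166]
contact_force: [0.7, -0.9, -2.9]
finger_gap: 0.068
grip_force: 98.0
```

```bash
python3 - <<'E'
from plan import *
from bench import optics
s=bot.get_state(); print(s["time_s"],s["ee_pos"],s["tcp_rot"],s["joint_pos"],s["moment"])
a=optics.get_image("top")["color"][130:230,360:460,::-1]; b=optics.get_image("side")["color"][220:320,280:380,::-1]
cv2.imwrite("pics/p2.png",cv2.resize(np.hstack([a,b]),(800,400),interpolation=cv2.INTER_CUBIC))
E
```

```text
9.0 [ 0.6155 -0.2588  0.2351] [ 2.2416 -0.0016  0.1658] [-0.0597  0.438   0.0476  1.8881  1.1042  1.0216 -2.1427] [1.3784 0.1795 0.0373]
```

View pics/p2.png

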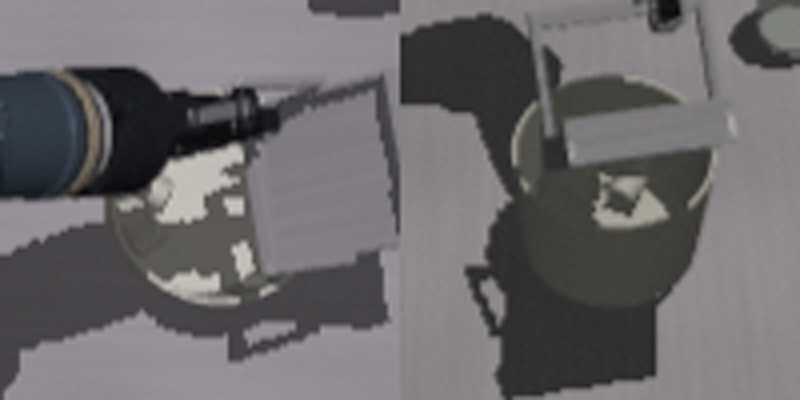

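The tipped floor is empty and canisters are in the tub. Lift and untilt.

```bash
python3 - <<'E'
from plan import *
s=bot.get_state()
psi=-1.4; B=s["ee_pos"]-(tcp(np.zeros(3),psi,.9)[0])
k=(1-np.cos(np.pi*np.arange(1,13)/12))/2
E0=B+[0,0,.09]
T=[tcp(B+[0,0,.09*min(1,2*x)],psi,.9*(1-x)) for x in k]
print(B); s=rows(T[:7]); s=rows(T[7:],s)
st=np.array([.5488,.2918,0]); y=.079
C=st+R.from_euler('z',y).apply([-.125,0,.23])
k=(1-np.cos(np.pi*np.arange(1,26)/25))/2
T=[tcp((1-x)*E0+x*C+[-.0*np.sin(np.pi*x),0,0],psi+x*(y-psi),0) for x in k]
L,_=calib(D); q=bot.get_state()["joint_pos"]; qq=[ -0.0406,.5,0,1.6,.1,1.1,-1]
s=rows(T[:9],s); s=rows(T[9:18],s); rows(T[18:],s)
E
```

```text
[ 0.5817 -0.2571  0.2408]
[[np.float64(0.0), np.float64(0.2), np.float64(-0.2)], [np.float64(0.02), np.float64(0.0), np.float64(0.0)]], [[np.float64(0.0), np.float64(0.9), np.float64(-0.8)], [np.float64(0.06), np.float64(0.0), np.float64(0.0)]], [[np.float64(0.0), np.float64(1.9), np.float64(-1.6)], [np.float64(0.13), np.float64(0.0), np.float64(0.0)]], [[np.float64(0.0), np.float64(3.3), np.float64(-2.8)], [np.float64(0.23), np.float64(0.0), np.float64(0.0)]], [[np.float64(0.0), np.float64(4.9), np.float64(-4.2)], [np.float64(0.33), np.float64(0.0), np.float64(0.0)]], [[np.float64(0.0), np.float64(6.6), np.float64(-5.7)], [np.float64(0.45), np.float64(0.0), np.float64(0.0)]], [[np.float64(0.0), np.float64(6.5), np.float64(-5.7)], [np.float64(0.57), np.float64(0.0), np.float64(0.0)]], 
[[np.float64(0.0), np.float64(-0.1), np.float64(-0.0)], [np.float64(0.11), np.float64(0.0), np.float64(0.0)]], [[np.float64(-0.0), np.float64(-0.2), np.float64(-0.0)], [np.float64(0.2), np.float64(0.0), np.float64(0.0)]], [[np.float64(0.0), np.float64(-0.3), np.float64(-0.0)], [np.float64(0.27), np.flo
[... 2348 characters left out ...]
float64(0.0), np.float64(-0.07)]], [[np.float64(4.3), np.float64(-2.6), np.float64(0.9)], [np.float64(0.0), np.float64(0.0), np.float64(-0.13)]], [[np.float64(5.9), np.float64(-3.6), np.float64(1.2)], [np.float64(0.0), np.float64(0.0), np.float64(-0.18)]], [[np.float64(7.2), np.float64(-4.5), np.float64(1.5)], [np.float64(0.0), np.float64(0.0), np.float64(-0.22)]], [[np.float64(8.2), np.float64(-5.0), np.float64(1.7)], [np.float64(0.0), np.float64(0.0), np.float64(-0.24)]], [[np.float64(8.8), np.float64(-5.4), np.float64(1.8)], [np.float64(0.0), np.float64(0.0), np.float64(-0.26)]], [[np.float64(8.9), np.float64(-5.5), np.float64(1.8)], [np.float64(0.0), np.float64(0.0), np.float64(-0.27)]],
```

Request:
{"api": "jog_arm", "payload": {
  "deltas": [
    [[0,0.2,-0.2],[0.02,0,0]],
    [[0,0.9,-0.8],[0.06,0,0]],
    [[0,1.9,-1.6],[0.13,0,0]],
    [[0,3.3,-2.8],[0.23,0,0]],
    [[0,4.9,-4.2],[0.33,0,0]],
    [[0,6.4,-5.6],[0.45,0,0]],
    [[0,6.5,-5.7],[0.57,0,0]]
  ]
}}

```text
time_s: 9.8
ee_pos: [0.6161, -0.2542, 0.3261]
tcp_rot: [2.813, -0.007, 0.169]
contact_force: [-0.4, -0.2, -2.1]
finger_gap: 0.069
grip_force: 97.9
```

Request:
{"api": "jog_arm", "payload": {
  "deltas": [
    [[0,-0.1,0],[0.11,0,0]],
    [[0,-0.2,0],[0.2,0,0]],
    [[0,-0.3,0],[0.27,0,0]],
    [[0,-0.3,0],[0.32,0,0]],
    [[0,-0.3,-0.1],[0.33,0,0]],
    [[0,-0.3,-0.1],[0.33,0,0]]
  ]
}}

```text
time_s: 10.4
ee_pos: [0.6139, -0.2519, 0.321]
tcp_rot: [3.141, 0.0, 0.166]
contact_force: [-0.9, 0.5, -2.2]
finger_gap: 0.07
grip_force: 97.9
```

Request:
{"api": "jog_arm", "payload": {
  "deltas": [
    [[0,-0.2,0],[0,0,-0.01]],
    [[-0.1,-1,0.2],[0,0,-0.02]],
    [[-0.2,-2.1,0.4],[0,0,-0.05]],
    [[-0.4,-3.8,0.6],[0,0,-0.09]],
    [[-0.6,-5.8,1],[0,0,-0.14]],
    [[-0.9,-8.2,1.4],[0,0,-0.2]],
    [[-1.3,-11,1.8],[0,0,-0.27]],
    [[-1.7,-14.1,2.3],[0,0,-0.34]],
    [[-2.1,-17.4,2.9],[0,0,-0.42]]
  ]
}}

```text
time_s: 11.3
ee_pos: [0.5636, -0.0802, 0.2918]
tcp_rot: [3.141, -0.0, 0.593]
contact_force: [0.1, 0.4, -2.0]
finger_gap: 0.068
grip_force: 97.9
```

```bash
python3 - <<'E'
from plan import *
from bench import optics
s=bot.get_state(); print(s["time_s"],s["ee_pos"],s["tcp_rot"],s["joint_pos"],s["contact_force"],s["moment"])
a=optics.get_image("top")["color"][100:300,280:540,::-1]; b=optics.get_image("side")["color"][170:370,240:500,::-1]
cv2.imwrite("pics/p3.png",cv2.resize(np.hstack([a,b]),(800,308),interpolation=cv2.INTER_CUBIC))
E
```

```text
11.3 [ 0.5636 -0.0802  0.2918] [ 3.1411 -0.0003  0.5928] [ 0.3033  0.2705 -0.2924  1.7102  0.0839  1.1726 -0.9895] [ 0.1235  0.4463 -1.9873] [ 0.0979 -0.1268 -0.0587]
```

View pics/p3.png

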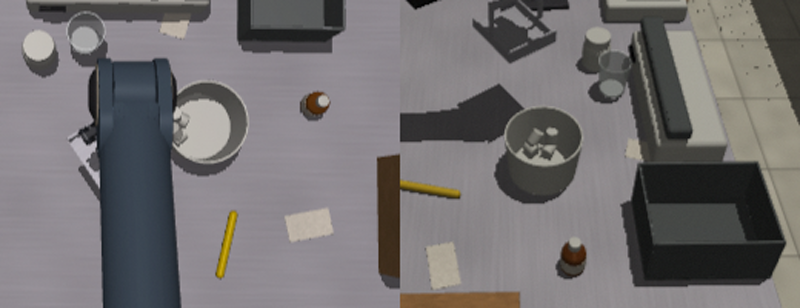

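Four canisters are in the tub, and the load dropped by about 0.48 N, which matches four canisters. Continue to the stand.

Request:
{"api": "jog_arm", "payload": {
  "deltas": [
    [[1,-3.4,0.6],[0,0,-0.09]],
    [[2,-7,1.2],[0,0,-0.18]],
    [[3,-10.6,1.8],[0,0,-0.27]],
    [[4,-14.2,2.5],[0,0,-0.36]],
    [[4.9,-17.8,3.1],[0,0,-0.45]],
    [[5.8,-21.3,3.7],[0,0,-0.54]],
    [[6.7,-24.7,4.3],[0,0,-0.63]],
    [[7.5,-27.9,4.8],[0,0,-0.71]],
    [[8.2,-30.8,5.4],[0,0,-0.79]]
  ]
}}

```text
time_s: 12.3
ee_pos: [0.4606, 0.2214, 0.238]
tcp_rot: [3.141, -0.0, 1.384]
contact_force: [1.3, 0.2, -3.0]
finger_gap: 0.069
grip_force: 98.0
```

Request:
{"api": "jog_arm", "payload": {
  "deltas": [
    [[2.3,-1.4,0.5],[0,0,-0.07]],
    [[4.3,-2.6,0.9],[0,0,-0.13]],
    [[5.9,-3.6,1.2],[0,0,-0.18]],
    [[7.2,-4.5,1.5],[0,0,-0.22]],
    [[8.2,-5,1.7],[0,0,-0.24]],
    [[8.8,-5.4,1.8],[0,0,-0.26]],
    [[8.9,-5.5,1.8],[0,0,-0.27]],
    [[8.9,-5.5,1.8],[0,0,-0.27]]
  ]
}}

```text
time_s: 13.1
ee_pos: [0.426, 0.3165, 0.2196]
tcp_rot: [3.142, 0.001, 1.646]
contact_force: [0.2, -0.8, -2.5]
finger_gap: 0.066
grip_force: 98.0
```

```bash
python3 - <<'E'
from plan import *
from bench import optics
s=bot.get_state(); print(s["time_s"],s["ee_pos"],s["tcp_rot"],s["joint_pos"],s["contact_force"],s["moment"])
print("want",tcp(np.array([.5488,.2918,0])+R.from_euler('z',.079).apply([-.125,0,.23]),.079,0))
d=optics.get_image("wrist"); np.savez("w3",K=d["mtx"],T=d["camera_from_world"])
cv2.imwrite("pics/w3.png",d["color"][:,:,::-1])
t=optics.get_image("top")["color"][130:290,150:310,::-1]; b=optics.get_image("side")["color"][80:240,220:380,::-1]
a=cv2.resize(d["color"][80:400,160:480,::-1],(400,400))
cv2.imwrite("pics/p4.png",np.vstack([np.hstack([cv2.resize(t,(300,300),interpolation=2),cv2.resize(b,(300,300),interpolation=2)]),cv2.resize(d["color"][100:400,:600,::-1],(600,300))]))
E
```

```text
13.1 [0.426  0.3165 0.2196] [3.1415 0.0006 1.6462] [-0.1749  0.3258 -0.6682  1.8691  0.2345  1.0261 -0.8649] [ 0.2383 -0.8238 -2.504 ] [0.0498 0.0434 0.0327]
want (array([0.4216, 0.3148, 0.2205]), array([3.1416, 0.    , 1.6498]))
```

View pics/p4.png

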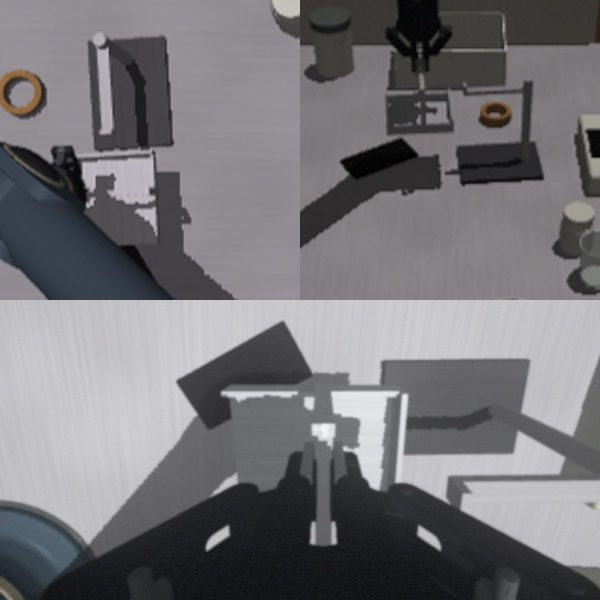

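Top: the tray stands in front of the peg, aligned with it. Side: the bar is above peg height. Wrist: the peg strip is at the lower right, from about (448,278) rightwards. I'll measure the peg numerically in the wrist image.

```bash
python3 - <<'E'
from h import *
g=cv2.cvtColor(cv2.imread("pics/w3.png"),cv2.COLOR_BGR2GRAY)
w=np.load("w3.npz"); w=(w["K"],w["T"])
x=np.array([.5488,.2918,0]); rt=R.from_euler('z',.079)
for n,p in (("tipL",[-.04,.008,.203]),("tipR",[-.04,-.008,.203]),("seatL",[0,.008,.19]),("seatR",[0,-.008,.19]),("postT",[.079,0,.208])): print(n,proj(*w,rt.apply(p)+x))
print("cols 440..620/15"); 
for v in range(266,330,2): print(v,g[v,440:470:3],g[v,480:640:20])
E
```

```text
tipL [[461.4187 290.942 ]]
tipR [[458.0339 314.4243]]
seatL [[515.8697 279.2403]]
seatR [[511.4348 301.4509]]
postT [[670.2928 307.4492]]
cols 440..620/15
266 [198 198 197 199 200 200 198 197 201 202] [200 198 198 196 187 101  87  91]
268 [197 202 198 198 199 199 198 198 199 199] [198 199 198 195 180 103  88  87]
270 [195 201 197 199 199 202 200 198 200 201] [200 197 198 195 163 106  89  88]
272 [195 197 200 199 199 197 197 199 201 197] [198 197 196 196 144 104  90  90]
274 [201 201 197 193 184 181 184 180 185 183] [175 172 167 162 116 104  98  96]
276 [196 200 191 136 120 122 123 120 124 120] [115 111 110 108 103  98  98  91]
278 [198 199 187 100 101 103 103 102 103 102] [100 105 100 105 106 103 102 104]
280 [198 200 184  95  94 101 102  99 112 113] [115 124 120 134 138 144 151 155]
282 [197 196 179  93  92  99 101 104 152 173] [181 182 180 184 186 188 187 186]
284 [199 196 172  91  93  94 103  98 135 188] [194 196 195 192 193 192 191 186]
286 [200 194 161  88  89  91  98 100 103 169] [196 192 195 191 190 189 190 188]
288 [198 196 159  91  91  93  94  97 100 125] [192 192 193 192 19
[... 844 characters left out ...]
 58 133 186 197] [196 191 195 194 190 190 191 205]
312 [ 47  48  49  51  52  52  51  64 122 180] [193 192 189 194 190 192 187 188]
314 [ 49  48  48  48  49  52  50  50  58 105] [191 192 192 193 189 187 187 184]
316 [50 46 48 48 47 48 50 50 53 54] [192 191 191 194 190 191 187 185]
318 [41 44 45 46 47 54 49 48 54 50] [185 193 192 192 191 190 187 185]
320 [46 47 46 47 48 48 47 43 53 52] [137 191 190 191 193 191 188 181]
322 [39 44 42 47 47 44 42 48 44 47] [ 62 192 190 192 193 191 189 184]
324 [43 40 42 46 45 46 47 47 48 48] [ 53 192 187 192 195 192 187 184]
326 [48 40 42 41 46 47 45 44 48 46] [ 50 191 186 194 192 190 190 183]
328 [47 52 45 43 44 43 44 46 47 48] [ 49 184 188 194 190 192 189 181]
```

```bash
python3 - <<'E'
from plan import *
g=cv2.cvtColor(cv2.imread("pics/w3.png"),cv2.COLOR_BGR2GRAY)
w=np.load("w3.npz"); w=(w["K"],w["T"])
print("cam",-w[1][:3,:3].T@w[1][:3,3]); print(list(g[180:300,323])); print(list(g[215,300:345])); print(list(g[240,300:345]))
s=bot.get_state(); 
for dd in (.030,.033,.036):
    Rt=R.from_euler('z',s["tcp_rot"][2]-np.pi/2); M=s["ee_pos"]-Rt.apply([0,dd,-.0095])
    print(dd,proj(*w,M+Rt.apply([[0,.061,.006],[0,.055,.006],[0,.061,-.1],[-.072,.055,-.078],[.058,.055,-.07],[0,0,.006]])).round(1).tolist())
E
```

```text
cam [0.4203 0.3862 0.3549]
[np.uint8(109), np.uint8(108), np.uint8(108), np.uint8(112), np.uint8(112), np.uint8(116), np.uint8(109), np.uint8(113), np.uint8(114), np.uint8(111), np.uint8(113), np.uint8(110), np.uint8(113), np.uint8(113), np.uint8(113), np.uint8(112), np.uint8(112), np.uint8(116), np.uint8(112), np.uint8(112), np.uint8(114), np.uint8(112), np.uint8(113), np.uint8(113), np.uint8(116), np.uint8(113), np.uint8(113), np.uint8(114), np.uint8(110), np.uint8(112), np.uint8(112), np.uint8(109), np.uint8(107), np.uint8(106), np.uint8(111), np.uint8(110), np.uint8(115), np.uint8(114), np.uint8(112), np.uint8(112), np.uint8(111), np.uint8(118), np.uint8(132), np.uint8(178), np.uint8(221), np.uint8(237), np.uint8(243), np.uint8(245), np.uint8(245), np.uint8(245), np.uint8(244), np.uint8(240), np.uint8(237), np.uint8(236), np.uint8(237), np.uint8(238), np.uint8(238), np.uint8(226), np.uint8(215), np.uint8(205), np.uint8(177), np.uint8(136), np.uint8(113), np.uint8(109), np.uint8(111), np.uint8(110), np.uint8(112), np.uint8(110), np.uint8(109), np.uint8(110), np.uint8(108), np.uint
[... 1687 characters left out ...]
), np.uint8(168), np.uint8(176), np.uint8(176), np.uint8(177), np.uint8(177), np.uint8(176), np.uint8(176), np.uint8(184), np.uint8(196), np.uint8(209), np.uint8(212), np.uint8(214), np.uint8(203), np.uint8(181), np.uint8(142), np.uint8(119), np.uint8(114), np.uint8(112), np.uint8(114), np.uint8(113), np.uint8(113), np.uint8(113), np.uint8(114), np.uint8(118), np.uint8(118), np.uint8(116)]
0.03 [[324.5, 216.0], [324.5, 229.2], [323.8, 173.1], [221.9, 186.7], [409.2, 189.6], [324.1, 335.8]]
0.033 [[324.5, 222.6], [324.4, 235.6], [323.8, 177.0], [222.2, 190.9], [408.8, 193.9], [324.1, 341.0]]
0.036 [[324.5, 229.2], [324.4, 242.0], [323.8, 180.8], [222.6, 195.0], [408.5, 198.1], [324.1, 346.1]]
```

```bash
python3 - <<'E'
from plan import *
st=np.array([.5488,.2907,0]); y=.079
g=lambda x,z: tcp(st+R.from_euler('z',y).apply([x,0,z]),y,0)
s=bot.get_state(); k=(1-np.cos(np.pi*np.arange(1,10)/9))/2
print(s["ee_pos"]); rows([g(-.12*(1-x),.229) for x in k])
print(g(0,.196))
L,_=calib(D); q=s["joint_pos"]; q,a,b=ik(*g(0,.196),q,L); print(q,a,b)
E
```

```text
[0.4262 0.3161 0.2197]
[[np.float64(-0.2), np.float64(0.4), np.float64(0.0)], [np.float64(0.0), np.float64(0.0), np.float64(0.0)]], [[np.float64(-0.2), np.float64(1.4), np.float64(0.0)], [np.float64(0.0), np.float64(0.0), np.float64(0.0)]], [[np.float64(-0.2), np.float64(3.0), np.float64(0.0)], [np.float64(0.0), np.float64(0.0), np.float64(0.0)]], [[np.float64(-0.2), np.float64(5.0), np.float64(0.0)], [np.float64(0.0), np.float64(0.0), np.float64(0.0)]], [[np.float64(-0.2), np.float64(7.1), np.float64(0.0)], [np.float64(0.0), np.float64(0.0), np.float64(0.0)]], [[np.float64(-0.2), np.float64(9.0), np.float64(0.0)], [np.float64(0.0), np.float64(0.0), np.float64(0.0)]], [[np.float64(-0.2), np.float64(10.6), np.float64(0.0)], [np.float64(0.0), np.float64(0.0), np.float64(0.0)]], [[np.float64(-0.1), np.float64(11.7), np.float64(0.0)], [np.float64(0.0), np.float64(0.0), np.float64(0.0)]], [[np.float64(-0.1), np.float64(12.0), np.float64(0.0)], [np.float64(0.0), np.float64(0.0), np.float64(0.0)]], 
(array([0.5462, 0.3236, 0.1865]), array([3.1416, 0.    , 1.6498]))
[-0.179   0.5109 -0.593   1.6756  0.3198  1.0535 -0.7938] 3.4821044883764467e-06 1.2592164191662142e-05
```

Request:
{"api": "jog_arm", "payload": {
  "deltas": [
    [[-0.2,0.4,0],[0,0,-0.004]],
    [[-0.2,1.4,0],[0,0,-0.004]],
    [[-0.2,3,0],[0,0,-0.004]],
    [[-0.2,5,0],[0,0,-0.004]],
    [[-0.2,7.1,0],[0,0,-0.004]],
    [[-0.2,9,0],[0,0,-0.004]],
    [[-0.2,10.6,0],[0,0,-0.004]],
    [[-0.15,11.7,0],[0,0,-0.004]],
    [[-0.15,12,0],[0,0,-0.004]],
    [[-0.15,12,0],[0,0,-0.004]]
  ]
}}

```text
time_s: 14.25
ee_pos: [0.5455, 0.3245, 0.2194]
tcp_rot: [-3.141, 0.0, 1.65]
contact_force: [-0.4, -0.3, -2.5]
finger_gap: 0.067
grip_force: 98.0
```

```bash
python3 - <<'E'
from plan import *
from bench import optics
s=bot.get_state(); print(s["time_s"],s["ee_pos"],s["tcp_rot"],s["contact_force"],s["moment"])
st=np.array([.5488,.2907,0]); rows([tcp(st+[0,0,.196],.079,0)])
d=optics.get_image("wrist"); cv2.imwrite("pics/w4.png",d["color"][:,:,::-1]); g=cv2.cvtColor(d["color"],cv2.COLOR_RGB2GRAY); w=(d["mtx"],d["camera_from_world"])
x=np.array([.5488,.2907,0]); rt=R.from_euler('z',.079)
P=proj(*w,rt.apply([[-.04,.008,.203],[-.03,.008,.19],[.03,.008,.19],[.05,.008,.19],[.07,.008,.19]])+x); print(P)
for u,v in P[:]:
    u=int(u)+(4 if u==P[0,0] else 0); v=int(v); print(u,v,[int(i) for i in g[v-12:v+13,u]])
print([int(i) for i in g[210:250,323]])
E
```

```text
14.25 [0.5455 0.3245 0.2194] [-3.1409  0.0001  1.6504] [-0.3796 -0.2508 -2.4627] [ 0.1291  0.0067 -0.017 ]
[[np.float64(-0.1), np.float64(0.1), np.float64(3.3)], [np.float64(0.0), np.float64(0.0), np.float64(0.0)]], 
[[256.0833 290.8986]
 [276.5941 279.382 ]
 [372.4291 279.5086]
 [404.3785 279.5508]
 [436.33   279.5931]]
260 290 [109, 108, 105, 105, 99, 97, 94, 93, 85, 86, 83, 83, 78, 67, 54, 41, 34, 37, 38, 36, 41, 31, 34, 37, 33]
276 279 [110, 109, 110, 113, 112, 106, 99, 94, 87, 85, 88, 89, 91, 93, 96, 97, 96, 86, 84, 76, 63, 50, 39, 40, 41]
372 279 [208, 219, 221, 219, 217, 196, 165, 120, 95, 90, 97, 112, 149, 177, 194, 201, 200, 200, 198, 189, 169, 127, 79, 54, 47]
404 279 [200, 201, 201, 198, 196, 175, 146, 117, 102, 102, 97, 117, 148, 180, 183, 159, 106, 63, 54, 52, 51, 54, 52, 55, 57]
436 279 [97, 95, 92, 95, 94, 99, 97, 104, 101, 99, 102, 121, 158, 183, 197, 197, 198, 196, 198, 200, 199, 203, 199, 199, 197]
[116, 108, 107, 107, 111, 115, 115, 115, 115, 113, 116, 115, 128, 157, 191, 212, 217, 218, 217, 217, 216, 218, 218, 218, 216, 216, 217, 216, 217, 208, 181, 138, 114, 109, 110, 110, 110, 111, 109, 112]
```

The peg edge lies within 1 px of the prediction. Lower onto the peg.

Request:
{"api": "jog_arm", "payload": {
  "deltas": [
    [[-0.1,0.07,0.7],[0,0,0]],
    [[-0.1,0.07,1.5],[0,0,0]],
    [[-0.1,0.07,2.2],[0,0,0]],
    [[-0.1,0.07,2.7],[0,0,0]],
    [[-0.1,0.07,3.0],[0,0,0]],
    [[-0.1,0.07,3.1],[0,0,0]],
    [[-0.1,0.07,3.1],[0,0,0]]
  ]
}}

```text
time_s: 15.0
ee_pos: [0.5462, 0.3237, 0.1886]
tcp_rot: [-3.142, -0.0, 1.651]
contact_force: [1.2, 0.5, -2.0]
finger_gap: 0.068
grip_force: 98.0
```

Request:
{"api": "jog_arm", "payload": {
  "deltas": [
    [[0,0,0.1],[0,0,0]],
    [[0,0,0.2],[0,0,0]],
    [[0,0,0.2],[0,0,0]]
  ]
}}

```text
time_s: 15.3
ee_pos: [0.5462, 0.3237, 0.1868]
tcp_rot: [3.141, -0.0, 1.651]
contact_force: [0.2, -0.6, -1.9]
finger_gap: 0.068
grip_force: 98.1
```

Request:
{"api": "jog_arm", "payload": {
  "deltas": [
    [[0,0,0.05],[0,0,0]],
    [[0,0,0.1],[0,0,0]],
    [[0,0,0.1],[0,0,0]]
  ]
}}

```text
time_s: 15.6
ee_pos: [0.5463, 0.3238, 0.1865]
tcp_rot: [3.141, 0.0, 1.651]
contact_force: [-1.2, -1.5, 2.7]
finger_gap: 0.067
grip_force: 98.7
```

Contact: the peg now carries the tray. Release gently.

Request:
{"api": "jog_arm", "payload": {
  "deltas": [
    [[0,0,0],[0,0,0]],
    [[0,0,0],[0,0,0]],
    [[0,0,0],[0,0,0]],
    [[0,0,0],[0,0,0]]
  ],
  "jaw": 2.4
}}

```text
time_s: 16.0
ee_pos: [0.5462, 0.3237, 0.1856]
tcp_rot: [3.141, -0.0, 1.651]
contact_force: [0.4, 0.5, -0.3]
finger_gap: 0.28
grip_force: 0.0
```

```bash
python3 - <<'E'
from plan import *
from bench import optics
s=bot.get_state(); print(s["time_s"],s["ee_pos"],s["contact_force"],s["moment"],s["finger_gap"])
w=optics.get_image("wrist")["color"]; cv2.imwrite("pics/w5.png",w[:,:,::-1]); g=cv2.cvtColor(w,cv2.COLOR_RGB2GRAY)
print([int(i) for i in g[205:250,323]]); print([int(i) for i in g[232,300:345]])
E
```

```text
16.0 [0.5462 0.3237 0.1856] [ 0.3544  0.5185 -0.2639] [-0.0689 -0.009  -0.0279] 0.2801441000283459
[113, 115, 115, 113, 112, 115, 113, 113, 114, 115, 112, 115, 113, 111, 109, 112, 112, 116, 141, 179, 212, 223, 223, 228, 232, 234, 233, 228, 228, 230, 232, 231, 226, 215, 182, 143, 119, 114, 113, 112, 112, 111, 111, 111, 111]
[114, 113, 112, 112, 113, 112, 112, 113, 113, 115, 125, 156, 192, 219, 230, 234, 233, 231, 227, 228, 234, 235, 233, 228, 227, 224, 222, 223, 224, 227, 234, 239, 238, 229, 211, 172, 137, 116, 114, 117, 115, 117, 116, 118, 117]
```

The bar has stayed put and nothing touches the tool. Back off upwards.

Request:
{"api": "jog_arm", "payload": {
  "deltas": [
    [[0,0,-1],[0,0,0]],
    [[0,0,-2.5],[0,0,0]],
    [[0,0,-4.5],[0,0,0]],
    [[0,0,-7],[0,0,0]],
    [[0,0,-10],[0,0,0]],
    [[0,0,-13],[0,0,0]],
    [[0,0,-15],[0,0,0]],
    [[0,0,-15],[0,0,0]],
    [[0,0,-15],[0,0,0]],
    [[0,0,-15],[0,0,0]]
  ]
}}

```text
time_s: 17.05
ee_pos: [0.5457, 0.3232, 0.3348]
tcp_rot: [-3.14, 0.001, 1.651]
contact_force: [0.3, 0.2, -0.3]
finger_gap: 0.283
grip_force: 0.0
```

```bash
python3 - <<'E'
from plan import *
from bench import optics
s=bot.get_state(); print(s["time_s"],s["ee_pos"],s["contact_force"])
# compare image with predicted tray model (bare-metal edges) in wrist + side by gradient along predicted edges
st=np.array([.5488,.2907,.096]); 
P=np.array([[-.072,.055,.022],[-.072,-.055,.022],[.058,.055,.03],[.058,-.055,.03],[0,.061,.106],[0,-.061,.106]])
E_=[(0,2),(1,3),(2,3),(4,5)]
for n in ("wrist","side","top"):
    d=optics.get_image(n); cv2.imwrite(f"pics/f_{n}.png",d["color"][:,:,::-1]); w=(d["mtx"],d["camera_from_world"])
    g=cv2.GaussianBlur(cv2.cvtColor(d["color"],cv2.COLOR_RGB2GRAY).astype(np.float32),(3,3),0)
    gx,gy=cv2.Sobel(g,5,1,0),cv2.Sobel(g,5,0,1); m=np.hypot(gx,gy)
    res=[]
    for roll in np.deg2rad([-20,-15,-10,-6,-3,0,3,6,10,15,20]):
        rr=R.from_euler('ZX',[.079,roll]); o=st+[0,0,.1]
        sc=0;c=0
        for a,b in E_:
            uv=proj(*w,rr.apply(P[a]+np.linspace(0,1,60)[:,None]*(P[b]-P[a])-[0,0,.1])+o)
            for u,v in uv:
                if 1<u<638 and 1<v<398: sc+=m[int(round(v)),int(round(u))];c+=1
        res.append(round(sc/max(c,1)))
    print(n,res)
E
```

```text
17.05 [0.5457 0.3232 0.3348] [ 0.2538  0.1701 -0.3236]
wrist [47, 49, 58, 72, 75, 108, 93, 80, 64, 81, 47]
side [124, 128, 102, 101, 111, 103, 87, 97, 100, 105, 112]
top [132, 104, 101, 109, 148, 158, 130, 110, 97, 100, 101]
```

Request:
{"api": "jog_arm", "payload": {
  "deltas": [
    [[0,0,0],[0,0,0]],
    [[0,0,0],[0,0,0]],
    [[0,0,0],[0,0,0]],
    [[0,0,0],[0,0,0]],
    [[0,0,0],[0,0,0]],
    [[0,0,0],[0,0,0]],
    [[0,0,0],[0,0,0]],
    [[0,0,0],[0,0,0]]
  ]
}}

```text
time_s: 18.0
ee_pos: [0.5462, 0.3237, 0.3357]
tcp_rot: [3.141, 0.0, 1.651]
contact_force: [-0.2, 0.4, 0.3]
finger_gap: 0.284
grip_force: 0.0
```

```bash
python3 - <<'E'
from plan import *
from bench import optics
for n in ("wrist","side"):
    a=cv2.imread(f"pics/f_{n}.png"); b=optics.get_image(n)["color"][:,:,::-1]; print(n,"changed px",(cv2.absdiff(a,b).max(2)>30).sum())
s0=cv2.imread("pics/side0.png"); d=cv2.absdiff(s0,b).max(2)
for n,(u,v,r) in dict(tub_foot=(332,285,22),vial=(352,336,14),marker=(258,293,22),jarcup=(372,212,16),tape=(324,141,9),phone=(262,164,18)).items(): print(n,(d[v-r//2:v+r//2,u-r:u+r]>40).sum())
print(bot.finish_job())
E
```

```text
wrist changed px 1939
side changed px 31
tub_foot 0
vial 0
marker 0
jarcup 0
tape 81
phone 31
the job is handed in; nothing more can be done
None
```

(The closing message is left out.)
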